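Stack the lime-tea set on the corner shelf

TASK

Set up a cup of dried-lime tea on the marble shelf, building it from the bottom in this order: stand the aluminium cup upright in the middle of the round cork trivet, sit the yellow strainer in the cup's mouth, drop the dried lime into the strainer, and close it with the small steel lid, seated flat. Leave the white mug and the amber spice bottle standing where they are.

Things in the scene. Friction and masses are not known exactly. Their poses are not given: they have to be found in the camera images.
- cup_c (a point): Aluminium cup, open at the top, no handle: nearly straight round wall, outside 62 mm wide at the base and 64 mm at the rim, 70 mm tall, wall 3 mm, so the mouth is 58 mm wide inside; 120 g or so. It stands upright on the table. The point is on its axis, half-way up (35 mm above its underside); z up along the axis.
- strainer_c (a point): Yellow plastic strainer, round, open, upright, 46 mm tall: foot 48 mm wide (lowest 16 mm, enters the cup), flange 72 mm wide (16 to 20 mm up, rests on the cup's rim), straight collar 62 mm wide, 56 inside (20 to 46 mm up; grip here). Inside floor 4 mm up, 42 mm wide. 50 g. Point: on the axis, 23 mm above its underside; z up. Seated, it is 42 mm above the cup's point.
- lime_c (a point): Dried lime, a small dark brown flattened ball 30 mm wide and 27 mm tall with a small flat underside on which it rests on the table; 15 g. The point is its centre (13.5 mm above its underside). It may be let fall from the strainer's top edge on to the strainer's floor; it fits there under the lid whichever way it lies.
- lid_c (a point): Small steel lid, 33 mm tall, on the table knob up: plug 46 mm wide, 5 mm deep (enters the strainer's collar); disc 72 mm wide, 4 mm thick (rests on the collar's edge); black upright knob 20 mm wide, 24 mm tall (9 to 33 mm up; grip here). 70 g. Point: on the axis, 16.5 mm above the underside; z up. Seated, it is 34.5 mm above the strainer's point.
- trivet: Round cork trivet, 96 mm across, 8 mm thick, fixed on the marble shelf (a slab 200 by 280 mm on low iron brackets, its top 50 mm above the table, on the robot's left). Origin at the centre of its underside, which lies on the slab; z up. The cup goes here.
- board: Square dark wooden board, 92 mm a side, 8 mm thick, fixed on the same marble shelf beside the trivet; it stays empty. Origin at the centre of its underside; z up.
- mug_c (a point): White ceramic mug with a side handle, thick-walled, 80 mm wide and 78 mm tall, loose, standing on the table among the tea things; not used. The point is on its axis, half-way up (39 mm); the handle sticks out along its own +y.
- bottle_c (a point): Amber glass spice bottle with a black twist cap, 42 mm wide and 85 mm tall, loose, standing on the table among the tea things; not used. The point is on its axis, half-way up (42.5 mm).

How it is judged:
On the way, in this order (a step that is already met when the one before it is completed fails the run):
1. the cup stands on the round cork trivet (horizontal distance between cup_c and trivet below 0.015 m and z of cup_c in the frame of trivet between 0.039 and 0.047 m and angle between cup_c's own z axis and vertical below 0.1 rad), for 0.2 s.
2. the strainer sits in the mouth of the cup, on the trivet (all of step 1 and horizontal distance between strainer_c and cup_c below 0.009 m and z of strainer_c in the frame of cup_c between 0.038 and 0.046 m and angle between strainer_c's own z axis and vertical below 0.1 rad), for 0.2 s.
3. the dried lime lies inside the seated strainer (all of step 2 and horizontal distance between lime_c and strainer_c below 0.012 m and z of lime_c in the frame of strainer_c between -0.011 and 0.003 m), for 0.2 s.
4. the lid is seated on the strainer (all of step 3 and horizontal distance between lid_c and strainer_c below 0.009 m and z of lid_c in the frame of strainer_c between 0.0305 and 0.0385 m and angle between lid_c's own z axis and vertical below 0.1 rad), for 0.2 s.
At the end, for the whole second after the job is handed in: Cup upright, within 15 mm of the trivet's centre; strainer in its mouth (9 mm), lime on the strainer's floor (within 12 mm of its axis), lid on the strainer (9 mm); cup, strainer and lid within 4 mm of seated height and 0.1 rad of upright; all at rest (under 20 mm/s) (all of step 4 and linear speed of each of cup, strainer, lime, lid below 0.02 m/s); the robot touches nothing.
It fails at once if the white mug is shifted by more than 30 mm or tipped by more than 0.5 rad (distance of mug_c from where it was at the start of the episode above 0.03 m or angle between mug_c's own z axis and vertical above 0.5 rad).
It fails at once if the spice bottle is shifted by more than 30 mm or tipped by more than 0.5 rad (distance of bottle_c from where it was at the start of the episode above 0.03 m or angle between bottle_c's own z axis and vertical above 0.5 rad).
It also fails if it takes over 128 s, if anything falls off the work surface, if the arm or the gripper's body presses on something with over 40 N, if the wrist force passes 120 N, or if a joint passes its speed limit or range.

ROBOT

A 6-joint arm with a two-finger parallel gripper is mounted at the origin on the work surface. World frame = base frame: x ahead of the robot, y to its left, z up, the work surface at z = 0. Lengths are in m, angles in rad, forces in N, time in s.
With the tool pointing down it reaches from about 0.35 to 0.8 m from the base axis. Payload 7.3 kg.
Tool frame: the origin (TCP) lies between the finger pads; the fingertips stand 25 mm ahead of it and the grasp point (between the pads) lies 6 mm ahead of it (r.tip_extent is the distance from the TCP to the fingertips, in m); z points along the fingers, y is the line along which they close (so a half turn about z gives the same grasp; the last joint's range is limited). The gripper opens to 85 mm and grips with 20 to 120 N. Pads are 22 mm wide; open, the fingers measure 114 mm over their backs; the gripper's body (76 mm by 85 mm) begins 54 mm behind the grasp point. The pads swing forward as they close: fully open they stand 13 mm farther back than shut.
Start: joints at [-1.434, 0.342, 1.524, -0, 1.275, -0.146], TCP at [0.147, -0.504, 0.256] pointing down, gripper open.
Joint ranges: [-2.53, 2.53], [-0.77, 2.02], [0.04, 2.7], [-1, 4.14], [0.28, 2.66], [-3.11, 3.11]. Speed limits (rad/s): [2.57, 2.57, 3.14, 3.14, 3.14, 3.14].

INTERFACE

Orientations are given as a unit quaternion [x, y, z, w].
In Python, from workcell import r, command_gripper, optics gives the robot as it stands. The module is installed in compiled form; this text tells all that it offers. Calls block until the motion is done:
- r.reach(position, orientation): joint-space move of the TCP to a pose.
- r.move_straight(position, orientation=None, speed=0.15, max_force=None): straight line of the TCP; orientation=None keeps the orientation; speed is the mean speed in m/s. With max_force (N) it stops when the force on the tool has changed by that much, and returns True; else False.
- r.movej(angles): joint-space move.
- command_gripper(opening, force=None): finger opening in m; force is the grip in N (None keeps the last); returns when the fingers have stopped.
- r.hold(seconds).
- r.solve_ik(position, orientation): joint angles nearest the present ones, or None.
- r.read_state(): the state.
- optics.get_image(name): name is "side" or "top" or "wrist"; returns (picture, depth): 480x640x3 uint8, red, green, blue; 480x640 float32, m along the optical axis (not along the pixel's ray), 0 where there is no reading.
- optics.camera_model(name): a dict with "K" (3x3 intrinsics, pixels), "k1" (the pictures are not rectified: a ray, as slopes to the right and down, at radius r is drawn at 1 + k1 r^2 times it, then the intrinsics apply), "R" (3x3) and "t" (3): a world point X has camera coordinates R X + t; the wrist camera has in their place "tool_from_camera" (4x4, takes a point from camera to tool coordinates, whose origin is the TCP and whose axes are the flange's). Camera axes: x right, y down, z forward; pixel columns grow to the right and rows downward; lengths in m; the calibration is good to about 2 mm. A picture is of the moment at which its call begins: read the wrist's pose just before it. camera_model takes no time and is no camera call.
A pose or a line that the arm cannot do raises r.PlanningError and nothing moves.
- r.finish_job(): hands the job in; it is judged then, once.
The state is a dict: "time_s": time; "joint_positions": joint angles; "dq": joint speeds; "tau": joint torques, N m; "eef_pos": TCP position; "eef_rot": TCP orientation; "contact_force": force on the tool from outside, world axes, zero at the start; "torque": the same for the moment, N m; "grip_width": finger opening in m; "grip_force": force on a finger pad.
Only numpy, scipy, OpenCV 4.12 (cv2) and the standard library are available. Lean on these libraries where they do the work, as an engineer would, in place of code of your own. Each camera call takes 0.05 s, during which the arm holds its last target. There are 200 camera calls.

## Working session

There is one attempt and no reset: what is moved stays moved. The work goes in short steps, each a Python script; the robot and the scene stay as the last script left them, time stands still between calls to the robot, and variables do not carry over. Pictures are saved under pics/ and viewed, at most 14 in all, crops included, and the job is handed in when it is done.

```bash
mkdir -p pics
python3 - <<'E'
from workcell import r, optics
import cv2, numpy as np
for n in ("top","side"):
    p,d=optics.get_image(n); cv2.imwrite(f"pics/{n}0.png",p[:,:,::-1]); np.savez(f"{n}0.npz",p=p,d=d)
    m=optics.camera_model(n); print(n,m['K'],m['k1'],m['R'],m['t'],(d>0).mean())
print(optics.camera_model("wrist")); s=r.read_state(); print(s['eef_rot'],s['time_s'],r.tip_extent)
E
```

```text
top [[550.06597164   0.         326.54311344]
 [  0.         550.06597164 226.55317541]
 [  0.           0.           1.        ]] -0.11271100292505606 [[ 0.01569649 -0.99984831  0.00754782]
 [-0.99055323 -0.01657816 -0.13612296]
 [ 0.13622744 -0.00533987 -0.9906632 ]] [0.02660775 0.54124328 1.02990169] 0.996025390625
side [[479.82363143   0.         319.60259776]
 [  0.         479.82363143 239.53490823]
 [  0.           0.           1.        ]] -0.11455916496092226 [[-0.68504037 -0.72834315  0.01536065]
 [-0.43332425  0.39043067 -0.81227704]
 [ 0.58561915 -0.5630987  -0.58306952]] [0.39362928 0.25859689 0.87258591] 0.9957942708333334
{'K': array([[428.46331576,   0.        , 321.41233922],
       [  0.        , 428.46331576, 241.03442497],
       [  0.        ,   0.        ,   1.        ]]), 'k1': -0.10049200579487846, 'tool_from_camera': array([[ 2.74115771e-04, -9.56841290e-01, -2.90610856e-01,
         7.49780206e-02],
       [ 9.99999956e-01,  2.29662175e-04,  1.87073216e-04,
        -8.71209154e-04],
       [-1.12257056e-04, -2.90610895e-01,  9.56841311e-01,
        -1.18396734e-01],
       [ 0.00000000e+00,  0.00000000e+00,  0.00000000e+00,
         1.00000000e+00]])}
[ 9.90017812e-01  1.40940519e-01  1.96182148e-08 -7.09248720e-04] 0.1 0.025
```

View pics/top0.png

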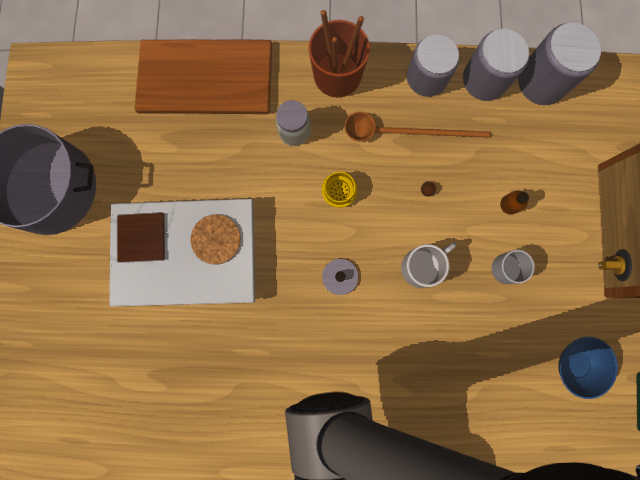

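View pics/side0.png

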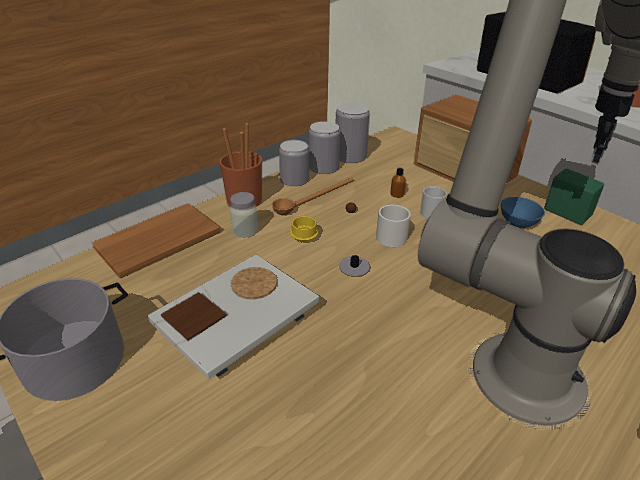

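The top view shows the cup at (513,267), mug (427,266), lid (341,276), strainer (340,188), lime (428,188), bottle (514,202), trivet (215,239) and board (141,237). The side view shows the same things: cup (433,203), lid (354,265), strainer (304,229), lime (351,208), trivet (254,282). Next I'll deproject depth from both views.

```bash
cat > h.py <<'E'
from workcell import r, command_gripper, optics
import numpy as np, cv2
from scipy.spatial.transform import Rotation as Ro
def cloud(name,p=None,d=None):
    """world xyz (480x640x3) and picture"""
    m=optics.camera_model(name)
    if name=="wrist":
        s=r.read_state(); T=np.eye(4); T[:3,:3]=Ro.from_quat(s['eef_rot']).as_matrix(); T[:3,3]=s['eef_pos']; T=T@m['tool_from_camera']
    else:
        T=np.eye(4); T[:3,:3]=m['R'].T; T[:3,3]=-m['R'].T@m['t']
    if d is None: p,d=optics.get_image(name)
    v,u=np.mgrid[:480,:640].astype(float)
    n=cv2.undistortPoints(np.stack([u.ravel(),v.ravel()],1)[:,None],m['K'],np.array([m['k1'],0,0,0,0]))[:,0].reshape(480,640,2)
    X=np.dstack([n*d[...,None],d])@T[:3,:3].T+T[:3,3]
    X[d<=0]=np.nan
    return X,p
def circle(P):
    (x,y),R=cv2.minEnclosingCircle(P[:,:2].astype(np.float32)); return x,y,R
def near(X,c,R,zlo,zhi=9):
    P=X.reshape(-1,3); P=P[np.isfinite(P[:,0])]
    return P[(np.hypot(P[:,0]-c[0],P[:,1]-c[1])<R)&(P[:,2]>zlo)&(P[:,2]<zhi)]
E
python3 - <<'E'
from h import *
W={}
for n in("top","side"):
    z=np.load(n+"0.npz"); W[n]=cloud(n,z['p'],z['d'])
px=dict(cup=(513,267),mug=(427,266),lid=(341,276),strainer=(340,188),lime=(428,188),bottle=(514,202),trivet=(215,239),board=(141,237))
for k,(u,v) in px.items():
    X=W['top'][0]; c=np.nanmedian(X[v-3:v+4,u-3:u+4].reshape(-1,3),0)
    for n in W:
        lo=.053 if k in('trivet','board') else .006
        P=near(W[n][0],c,.055,lo); 
        if len(P)<5: print(k,n,'few');continue
        zt=np.percentile(P[:,2],98)
        Q=P[P[:,2]>zt-.006]
        print(k,n,c.round(3),len(P),'ztop',zt.round(4),'topcircle',np.round(circle(Q),4),'bbox',P.min(0).round(3),P.max(0).round(3))
for n in W: print(n, [np.nanmedian(near(W[n][0],c,.03,-.05,.03)[:,2]).round(4) for c in((.45,-.05),(.45,.05))])
E
```

```text
cup top [ 0.47  -0.342  0.004] 846 ztop 0.0718 topcircle [ 0.4679 -0.3279  0.0328] bbox [ 0.421 -0.359  0.006] [ 0.497 -0.295  0.075]
cup side [ 0.47  -0.342  0.004] 528 ztop 0.0724 topcircle [ 0.4709 -0.323   0.037 ] bbox [ 0.435 -0.362  0.006] [ 0.503 -0.289  0.074]
mug top [ 0.469 -0.166  0.006] 1246 ztop 0.0798 topcircle [ 0.4664 -0.1528  0.04  ] bbox [ 0.426 -0.207  0.006] [ 0.51  -0.114  0.084]
mug side [ 0.469 -0.166  0.006] 1192 ztop 0.0796 topcircle [ 0.4668 -0.1545  0.0433] bbox [ 0.426 -0.206  0.006] [ 0.508 -0.111  0.081]
lid top [0.446 0.006 0.032] 923 ztop 0.0335 topcircle [0.4459 0.0078 0.0098] bbox [ 0.408 -0.027  0.006] [0.492 0.043 0.036]
lid side [0.446 0.006 0.032] 489 ztop 0.0345 topcircle [0.446  0.0093 0.0106] bbox [ 0.412 -0.026  0.006] [0.484 0.044 0.037]
strainer top [0.624 0.009 0.003] 724 ztop 0.0471 topcircle [0.6185 0.0115 0.0312] bbox [ 0.584 -0.023  0.006] [0.648 0.046 0.05 ]
strainer side [0.624 0.009 0.003] 553 ztop 0.0473 topcircle [0.6207 0.0138 0.033 ] bbox [ 0.583 -0.02   0.007] [0.653 0.049 0.05 ]
lime top [ 0.623 -0.165  0.025] 175 ztop 0.0285 
[... 392 characters left out ...]
] 344 ztop 0.0866 topcircle [ 0.5961 -0.3378  0.0126] bbox [ 0.576 -0.355  0.007] [ 0.617 -0.313  0.088]
trivet top [0.511 0.247 0.057] 1899 ztop 0.0607 topcircle [0.511  0.2475 0.0481] bbox [0.463 0.196 0.053] [0.559 0.298 0.062]
trivet side [0.511 0.247 0.057] 1141 ztop 0.0607 topcircle [0.5133 0.2504 0.0496] bbox [0.458 0.202 0.053] [0.562 0.297 0.062]
board top [0.512 0.391 0.057] 2069 ztop 0.0608 topcircle [0.5119 0.3914 0.055 ] bbox [0.46  0.337 0.053] [0.563 0.444 0.063]
board side [0.512 0.391 0.057] 1553 ztop 0.0611 topcircle [0.5116 0.3917 0.0549] bbox [0.461 0.348 0.053] [0.563 0.443 0.062]
top [np.float64(-0.0007), np.float64(0.0002)]
side [np.float64(0.0008), np.float64(0.0012)]
```

Both views agree on heights (cup 0.072, strainer 0.047, lid 0.034, lime 0.028, trivet top about 0.059) and on positions to 2–5 mm. Next, a close wrist look above the cup.

```bash
cat >> h.py <<'E'
Q=[1,0,0,0]
def look(c,R,band,tag=None,z=.2):
    """hover with the wrist camera; circle through the points in the height band `band` below the top"""
    X,p=cloud("wrist")
    if tag: cv2.imwrite(f"pics/{tag}.png",p[:,:,::-1])
    P=near(X,c,R,*band); zt=np.percentile(P[:,2],98); T=P[P[:,2]>zt-.005]
    return np.round([*circle(T),zt,len(T)],4)
def S(): 
    s=r.read_state(); print('t',round(s['time_s'],1),s['eef_pos'].round(4) if hasattr(s['eef_pos'],'round') else s['eef_pos'],'F',np.round(s['contact_force'],1),'w',round(s['grip_width'],4),'gf',round(float(np.max(s['grip_force'])),1))
E
python3 - <<'E'
from h import *
command_gripper(.085,40)
r.reach([.469,-.326,.22],Q); S(); print(r.read_state()['joint_positions'])
print(look((.469,-.326),.045,(.05,.1),'w_cup'))
E
```

```text
t 1.7 [ 0.4685 -0.3268  0.2201] F [0.5 0.  0.2] w 0.0849 gf 0.0
[-7.42984979e-01  4.55785244e-01  1.45022359e+00 -4.12951019e-04
  1.23533694e+00  8.28547119e-01]
[ 4.683e-01 -3.251e-01  3.210e-02  7.200e-02  1.497e+03]
```

View pics/w_cup.png

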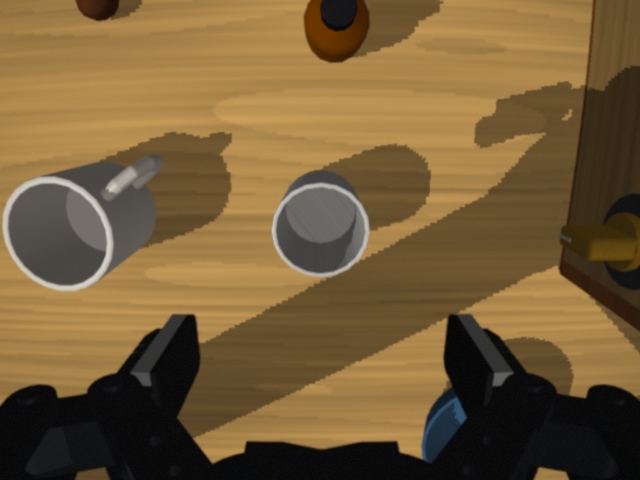

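The wrist view shows the cup's rim clearly, centred at (321,228), radius 32.1 mm, well between the open fingers. The mug and its handle are at (60–150,160–290), away from the fingers. Now I'll grasp the cup, lift it and look at the trivet on the way.

Run:
```python
from h import *
c=(.4683,-.3251)
r.move_straight([*c,.13],Q,speed=.15)
print(r.move_straight([*c,.052],Q,speed=.08,max_force=10)); S()
command_gripper(.05,40); S()
r.move_straight([*c,.28],speed=.15); S()
r.move_straight([.43,.15,.30],Q,speed=.25); S()
X,p=cloud("wrist"); cv2.imwrite("pics/w_tri.png",p[:,:,::-1])
P=near(X,(.511,.2475),.054,.055,.066); print(circle(P),np.median(P[:,2]),len(P))
```

```text
False
t 3.6 [ 0.4686 -0.3254  0.0525] F [-0.  -0.3 -0.1] w 0.0848 gf 0.0
t 4.0 [ 0.4686 -0.3254  0.0529] F [-0.9  1.   6. ] w 0.0636 gf 43.2
t 5.6 [ 0.468  -0.3249  0.2791] F [ 1.   0.6 -1.4] w 0.0637 gf 44.2
t 7.7 [0.43   0.1494 0.2999] F [-0.3  0.4 -1.9] w 0.0632 gf 44.2
(0.5125725269317627, 0.25070708990097046, 0.04840321093797684) 0.05873671230571231 10829
```

View pics/w_tri.png

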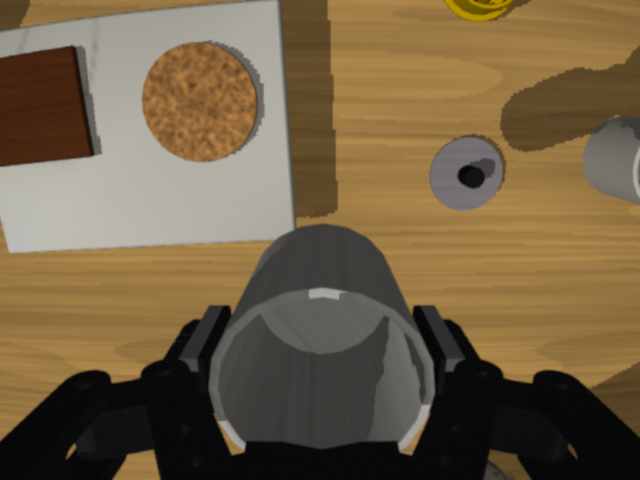

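The cup is held upright between the pads. The trivet is centred at pixel (201,101), and the fit gives R 48.4 mm and top z 0.0587. Now placing the cup.

Run:
```python
from h import *
c=(.512,.2495)
r.move_straight([*c,.20],Q,speed=.2)
r.move_straight([*c,.120],speed=.1); r.hold(.2)
print(r.move_straight([*c,.106],speed=.02,max_force=6)); S()
command_gripper(.085); r.hold(.3); S()
r.move_straight([*c,.24],speed=.15); S()
X,p=cloud("wrist"); cv2.imwrite("pics/w_cup2.png",p[:,:,::-1])
P=near(X,c,.045,.118,.14); print('rim',circle(P),np.percentile(P[:,2],[2,50,98]))
r.reach([.62,.0125,.2],Q)
print('strainer',look((.62,.0125),.045,(.035,.06),'w_str')); S()
```

```text
True
t 10.3 [0.512  0.2495 0.1109] F [0.  0.1 5. ] w 0.0635 gf 44.6
t 11.0 [0.5115 0.2493 0.1102] F [-0.7 -0.1 -0.3] w 0.0845 gf 0.0
t 12.0 [0.5115 0.2493 0.239 ] F [-1.1 -0.6 -0.4] w 0.0849 gf 0.0
rim (0.511828601360321, 0.250031977891922, 0.032078471034765244) [0.11865174 0.12808402 0.12997224]
strainer [6.201e-01 1.440e-02 3.120e-02 4.800e-02 1.426e+03]
t 13.1 [0.6198 0.0141 0.2003] F [0.1 0.1 0.5] w 0.0847 gf 0.0
```

View pics/w_cup2.png

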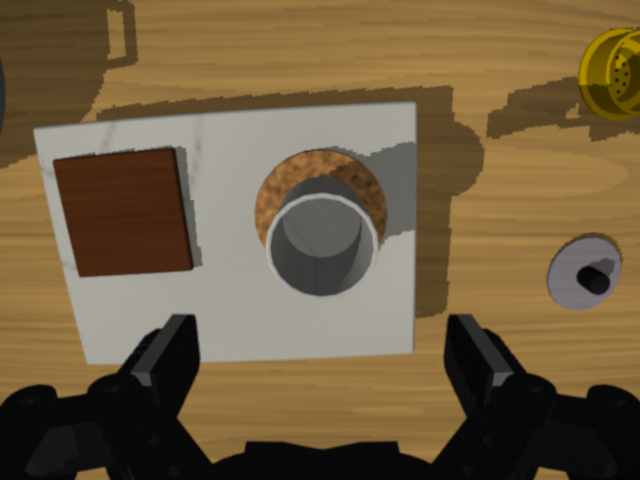

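View pics/w_str.png

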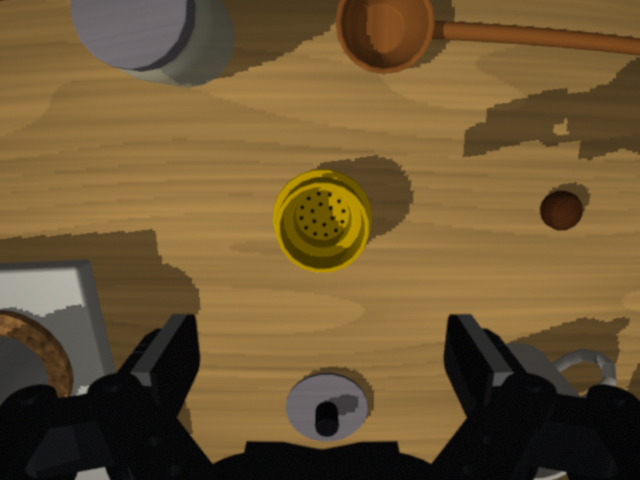

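The cup stands on the trivet, rim centred at pixel (321,245), fitted at (0.512,0.250) with rim z 0.128. The strainer is at pixel (322,220), upright and free of neighbours. Next: grasp it and seat it.

Run:
```python
from h import *
c=(.6201,.0144); g=(.5118,.250)
r.move_straight([*c,.1],Q,speed=.15)
print(r.move_straight([*c,.048],speed=.06,max_force=8)); S()
command_gripper(.05,40); S(); z0=r.read_state()['eef_pos'][2]
r.move_straight([*c,.27],speed=.15)
X,p=cloud("wrist"); cv2.imwrite("pics/w_held.png",p[:,:,::-1])
r.move_straight([*g,.25],Q,speed=.2)
r.move_straight([*g,.185],speed=.1); r.hold(.2); S()
print(r.move_straight([*g,.156],speed=.02,max_force=6)); S(); print('expected z',z0+.112)
```

```text
False
t 15.0 [0.6204 0.0144 0.0484] F [-0.4 -0.8 -0.3] w 0.0848 gf 0.0
t 15.3 [0.6207 0.0144 0.0491] F [-1.1  0.6  6.5] w 0.0607 gf 43.7
t 19.5 [0.5121 0.2501 0.1857] F [ 0.2 -0.  -0.4] w 0.0607 gf 43.3
True
t 20.6 [0.5118 0.25   0.1611] F [-0.9 -1.   5.2] w 0.0603 gf 43.7
expected z 0.16105260358251075
```

View pics/w_held.png

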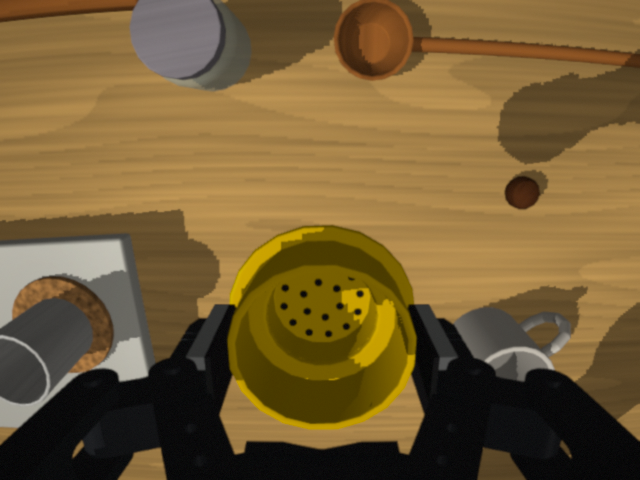

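The strainer was held level, centred at (321,325), and contact came exactly at the expected seated height. I'll release it, check it, then look at the lime.

Run:
```python
from h import *
g=(.5118,.250)
command_gripper(.085); r.hold(.3); S()
r.move_straight([*g,.27],speed=.15)
X,p=cloud("wrist"); cv2.imwrite("pics/w_str2.png",p[:,:,::-1])
P=near(X,g,.045,.152,.17); print('collar',circle(P),np.percentile(P[:,2],[2,50,98]))
r.reach([.6245,-.166,.17],Q)
print('lime',look((.6245,-.166),.03,(.008,.04),'w_lime')); S()
X,p=cloud("wrist"); P=near(X,(.6245,-.166),.03,.008,.04); print(circle(P),P.min(0),P.max(0))
```

```text
t 21.2 [0.5112 0.2498 0.1602] F [-0.1 -1.4 -0. ] w 0.0851 gf 0.0
collar (0.5117400884628296, 0.25093603134155273, 0.030976736918091774) [0.15236624 0.15840928 0.15999546]
lime [ 6.267e-01 -1.647e-01  1.290e-02  2.810e-02  1.101e+03]
t 23.9 [ 0.6249 -0.1646  0.1705] F [-0.4  0.2  0.6] w 0.085 gf 0.0
(0.6264180541038513, -0.16473416984081268, 0.015167592093348503) [ 0.61182403 -0.17961868  0.0106608 ] [ 0.64119327 -0.15010352  0.0292311 ]
```

View pics/w_str2.png

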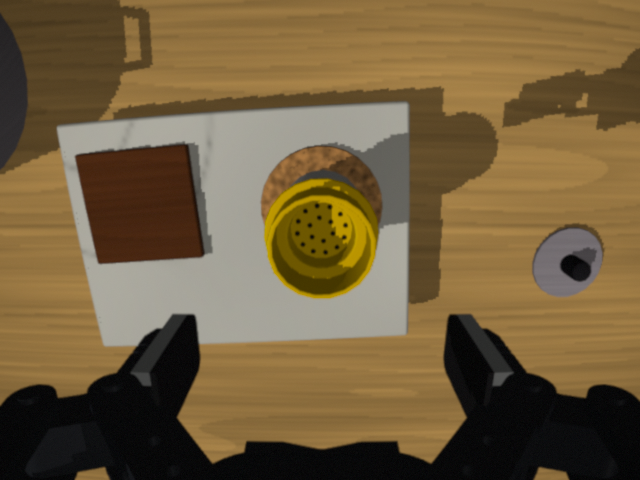

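View pics/w_lime.png

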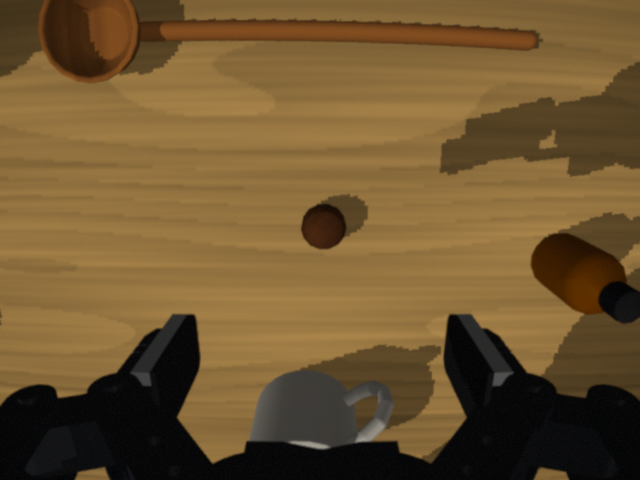

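The strainer sits level in the cup: collar centred at pixel (321,240), fit within 1 mm of the cup axis, top z 0.158. The lime is at (323,227), resting free. Next: pick it up, carry it over and drop it in.

Run:
```python
from h import *
c=(.626,-.1647); g=(.5118,.2505)
command_gripper(.055,25)
r.move_straight([*c,.08],Q,speed=.15)
print(r.move_straight([*c,.029],speed=.05,max_force=6)); S()
command_gripper(.015,25); S()
r.move_straight([*c,.28],speed=.15); S()
r.move_straight([*g,.28],Q,speed=.2)
X,p=cloud("wrist"); cv2.imwrite("pics/w_lh.png",p[:,:,::-1]); S()
```

```text
False
t 26.2 [ 0.6263 -0.1648  0.0294] F [-0.8  0.  -0.3] w 0.0548 gf 0.0
t 26.6 [ 0.6262 -0.1648  0.0295] F [-0.1  0.4  2.3] w 0.0285 gf 24.7
t 28.4 [ 0.6257 -0.1646  0.279 ] F [ 0.3 -0.8 -0.7] w 0.0286 gf 24.7
t 30.7 [0.5121 0.2499 0.28  ] F [ 0.7  0.4 -0.7] w 0.0287 gf 24.7
```

View pics/w_lh.png

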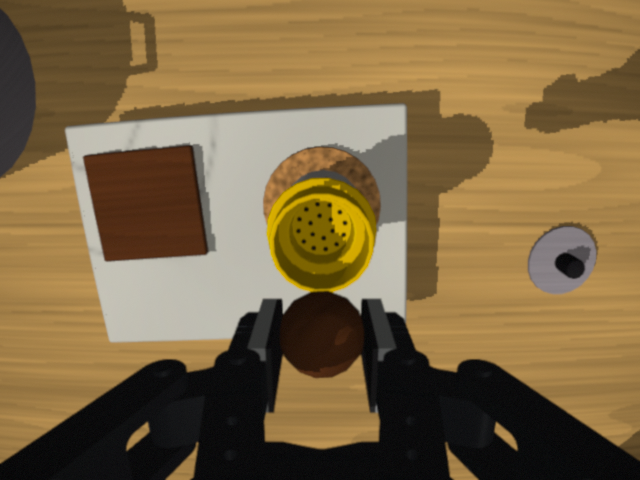

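The lime is centred between the pads at (322,335). I'll lower it to the collar's edge and release.

Run:
```python
from h import *
g=(.5118,.2505)
print(r.move_straight([*g,.186],speed=.1,max_force=8)); r.hold(.2); S()
command_gripper(.05); r.hold(.5)
r.move_straight([*g,.27],speed=.15); S()
X,p=cloud("wrist"); cv2.imwrite("pics/w_lin.png",p[150:330,220:420,::-1].repeat(3,0).repeat(3,1))
P=near(X,g,.045,.152,.17); print('collar',circle(P),np.percentile(P[:,2],[2,50,98]))
r.reach([.446,.0085,.18],Q); X,p=cloud("wrist")
for lo,hi in((.025,.045),(.005,.02)):
    P=near(X,(.446,.0085),.045 if lo<.02 else .02,lo,hi); print('lid',circle(P),np.percentile(P[:,2],[5,50,98]))
S()
```

```text
False
t 32.0 [0.512  0.2506 0.1866] F [-0.8  0.1  0.2] w 0.0285 gf 24.7
t 33.6 [0.5114 0.2503 0.2691] F [ 0.5  0.2 -1. ] w 0.0497 gf 0.0
collar (0.5117777585983276, 0.25100329518318176, 0.031002750620245934) [0.15229778 0.15838806 0.15994643]
lid (0.4476994276046753, 0.010343817993998528, 0.010183471255004406) [0.02858781 0.03368977 0.03513083]
lid (0.4475100040435791, 0.010495888069272041, 0.036159589886665344) [0.00874913 0.00989169 0.01148242]
t 34.7 [0.4469 0.0092 0.1804] F [ 0.7  0.8 -0.1] w 0.05 gf 0.0
```

View pics/w_lin.png

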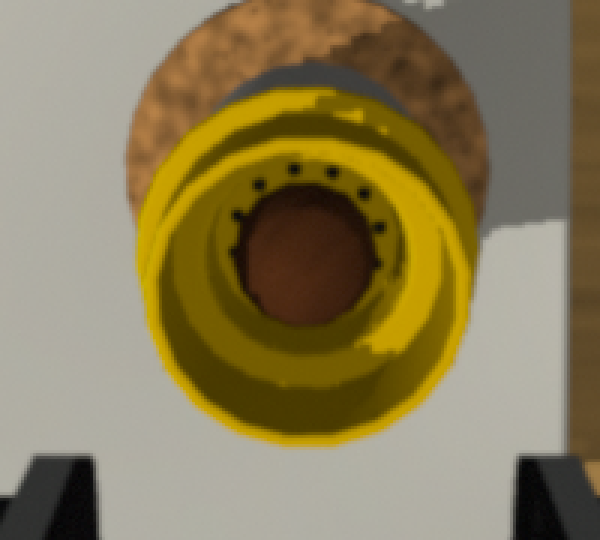

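The lime lies on the strainer's floor near the middle (crop pixel (308,255)), and the collar has not moved. Now the lid.

Run:
```python
from h import *
c=(.4476,.0104); g=(.5118,.2508)
command_gripper(.045,40)
r.move_straight([*c,.09],Q,speed=.15)
print(r.move_straight([*c,.038],speed=.05,max_force=6)); S()
command_gripper(.01,40); S(); z0=r.read_state()['eef_pos'][2]
r.move_straight([*c,.29],speed=.15)
X,p=cloud("wrist"); cv2.imwrite("pics/w_lidh.png",p[:,:,::-1])
r.move_straight([*g,.29],Q,speed=.2)
r.move_straight([*g,.21],speed=.1); r.hold(.2); S()
print(r.move_straight([*g,.186],speed=.02,max_force=6)); S(); print('expected',z0+.153)
```

```text
False
t 36.9 [0.4478 0.0104 0.0382] F [ 0.1  0.8 -0.2] w 0.0449 gf 0.0
t 37.2 [0.4478 0.0104 0.0384] F [-0.8  0.5  6.5] w 0.0185 gf 39.0
t 41.7 [0.5121 0.2509 0.2106] F [0.2 0.3 0.3] w 0.0182 gf 39.0
True
t 42.5 [0.5117 0.2508 0.1915] F [-0.5 -0.   4.4] w 0.0185 gf 39.3
expected 0.1914075024155627
```

View pics/w_lidh.png

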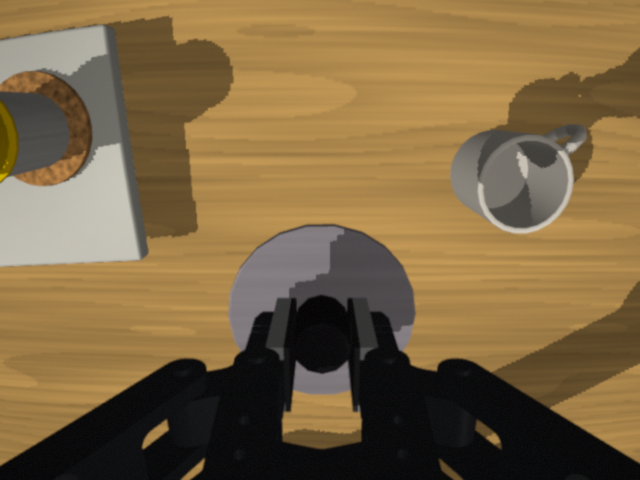

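The lid was held level by its knob at (322,333), and contact came at the expected seated height (0.1915 against 0.1914). Releasing and checking.

Run:
```python
from h import *
g=(.5118,.2508)
command_gripper(.05); r.hold(.3); S()
r.move_straight([*g,.31],speed=.12); S()
X,p=cloud("wrist"); cv2.imwrite("pics/w_end.png",p[:,:,::-1])
P=near(X,g,.045,.157,.17); print('disc',circle(P),'plane',np.linalg.lstsq(np.c_[P[:,:2]-g,np.ones(len(P))],P[:,2],rcond=None)[0])
P=near(X,g,.02,.178,.2); print('knob',circle(P),np.percentile(P[:,2],98))
```

```text
t 43.2 [0.5113 0.2506 0.1906] F [-0.1 -0.4 -0.5] w 0.05 gf 0.0
t 44.4 [0.5115 0.2507 0.3092] F [ 0.6  0.2 -0.2] w 0.0503 gf 0.0
disc (0.511488139629364, 0.25161364674568176, 0.03623196482658386) plane [-1.28654730e-03 -7.36562186e-06  1.62953851e-01]
knob (0.5119603276252747, 0.25166454911231995, 0.010054177604615688) 0.18817523570599196
```

View pics/w_end.png

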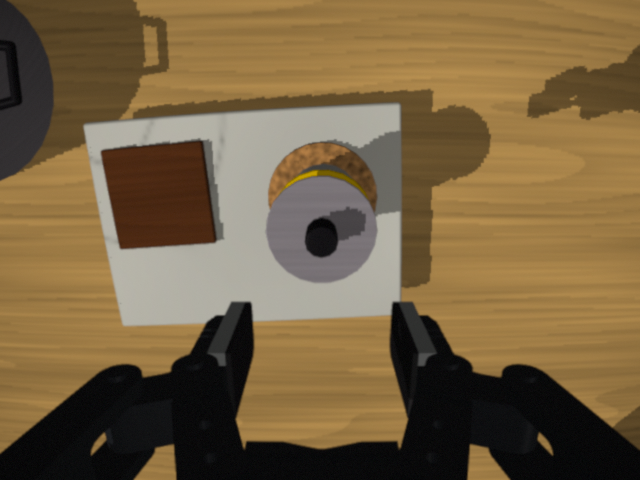

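The lid lies flat and centred (disc at (322,229), slope about 0.001, top z 0.163, about 1 mm from the strainer's axis), and the gripper is clear. Handing in.

```bash
python3 -c "
from workcell import r
print(r.finish_job())"
```

```text
the job is handed in; nothing more can be done
None
```

The job is handed in, though no verdict came back: the cup, strainer, lime and lid are stacked on the cork trivet, with the lid measured flat and centred to about 1 mm at 44 s, and the mug and bottle were never touched.

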